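# Stand the yellow pattern plate up against the fence

### The arm

A 7-joint arm with a two-finger parallel gripper is mounted at the origin on the work surface. World frame = base frame: x ahead of the robot, y to its left, z up, the work surface at z = 0. Lengths are in mm, angles in degrees, forces in N, time in s.
With the tool pointing down it reaches from about 425 to 950 mm from the base axis. Payload 16.7 kg.
Tool frame: the origin (TCP) lies midway between the tips of the shut fingers; the grasp point (between the pads) lies 19 mm behind it (bot.grip_point_offset is the distance from the TCP to the grasp point, in mm); z points along the fingers, y is the line along which they close (so a half turn about z gives the same grasp; the last joint's range is limited). The gripper opens to 94 mm and grips with 3 to 60 N. Pads are 16 mm wide; open, the fingers measure 119 mm over their backs; the gripper's body (75 mm by 177 mm) begins 78 mm behind the grasp point.
Start: joints at [-81.79, 24.414, 4.234, 92.017, -1.954, 63.644, -3.845], TCP at [194.832, 646.231, 205.467] pointing down, gripper open.
Joint ranges: [-163.25, 163.25], [-28.42, 122.38], [-70.27, 78.77], [12.13, 141.07], [-58.53, 238.53], [9.26, 117.41], [-156.51, 156.51]. Speed limits (degrees/s): [108.29, 108.29, 136.94, 136.94, 172.46, 172.46, 172.46].

### API

Orientations are given as a 3x3 rotation matrix whose columns are the frame's x, y, z axes.
In Python, from rig import bot, imaging gives the robot as it stands.
- The arm moves only by the tool drive_tool, never from a script. Its argument "plan" is a list of rows, each a list of 5 numbers: the shift along the tool's x, y, z in cm, then the turn about the tool's z in degrees, then the opening in per cent of the stroke, from 0 (shut) to 100 (fully open). In form: [[dx, dy, dz, spin, fingers], ...]. A call has 1 to 5 rows; each row is the pose to reach, as a shift and turn from the pose commanded when the call began, along the tool's axes at that moment; what a row does not reach only later rows make up. A row lasts 1/12 s, in which the tool goes at most 41.7 mm and 7.16 degrees, less where a joint would pass 70% of its speed; a pose out of reach is approached as far as the arm can. A call with a gripper value outside its range is refused whole. The fingers move at their own pace and stop on an object; "newtons" is the grip in N (left out, the last holds). Time passes only in rows, so rows that repeat a pose let the fingers close. It gives the time, the measured TCP pose, the force, the opening and the grip force at its end, in the units of the state.
- bot.get_obs(): the state, without advancing time (a new reading comes with each control period).
- imaging.snapshot(name): name is "scene" or "top" or "wrist"; returns the picture (480x640x3 uint8, blue, green, red); there is no depth.
- imaging.get_calibration(name): a dict with "fx", "fy", "cx", "cy" (pixels), "R" (3x3) and "t" (3): a world point X has camera coordinates R X + t. Camera axes: x right, y down, z forward; pixel columns grow to the right and rows downward; lengths in mm; the calibration is good to about 2 mm. A picture is of the moment at which its call begins: read the wrist's pose just before it. get_calibration takes no time and is no camera call; for the wrist camera it gives the pose at the moment of the call.
- bot.hand_in(): hands the job in; it is judged then, once.
The state is a dict: "t": time; "joint_positions": joint angles; "qvel": joint speeds; "joint_torque": joint torques, N m; "position": TCP position; "tool_rot": TCP orientation; "force": force on the tool from outside, world axes, zero at the start; "ft_torque": the same for the moment, N m; "grip_width": finger opening in mm; "grip_force": force on a finger pad.
Only numpy, scipy, OpenCV 4.12 (cv2) and the standard library are available. Lean on these libraries where they do the work, as an engineer would, in place of code of your own. Each camera call takes 0.05 s, during which the arm holds its last target. There are 200 camera calls.

### The job

Stand the yellow pattern plate upright in the pattern rest: push it by its tab up against the fence and go on pushing forward and upward, so that it pivots on its far edge until it leans back on the fence by itself. Keep that pivoting edge down on the board throughout, and leave the red and blue plates lying as they are.

Things in the scene. Friction and masses are not known exactly. Their poses are not given: they have to be found in the camera images.
- rest: fixed pattern rest: pale base board 200 x 400 x 12 mm with a plywood fence along y. Origin: centre of the board's underside; x towards the fence, z up. The fence's front face meets the board's top at x = 60 mm and leans back 12 degrees to a top edge at x = 74, z = 78 mm. Three plates lie on it 120 mm apart in y, tabs on the open (-x) side, flat edges 8 to 25 mm short of the fence.
- yellow_plate: plate to stand up: yellow metal, round black window, 80 x 80 x 5 mm, 0.14 kg. Origin: middle of its far (fence) edge, underside; x to the fence, z up. Mid near edge, a tab 48 wide x 36 x 5 mm bends up and out 55 degrees: underside from x = -80, z = 0 to its end at x = -101, z = 29 mm. A few N tip it if the push rises with the tab's end round the far edge; a level push jams. Past vertical it stays.
- red_plate: red plate with four small round black windows, same shape and frame as the yellow one. To be left lying.
- blue_plate: blue plate with three round black windows in a row, same shape and frame as the yellow one. To be left lying.
Mind the look-alikes: they are no part of the job. There is more than one size of the yellow_plate; the one meant has the size given above.

How it is judged:
By the outcome, as a careful person would: the job done as asked, in the order asked, and still so for the second after the job is handed in, with the robot touching nothing.
It also fails if it takes over 45 s, if anything falls off the work surface, if the arm or the gripper's body presses on something with over 40 N, if the wrist force passes 120 N, or if a joint passes its speed limit or range.

## Working session

There is one attempt and no reset: what is moved stays moved. The work goes in short steps, Python scripts to look and compute and a tool call to move; the robot and the scene stay as the last step left them, time stands still between calls to the robot, and variables do not carry over. Pictures are saved under pics/ and viewed, at most 10 in all, crops included, and the job is handed in when it is done.

Besides the shell and the picture viewer there is one more tool, called after ">>>" by a JSON object that holds its "name" and its "arguments". drive_tool: Moves the arm, as the interface text tells. Its arguments: {"type":"object","properties":{"plan":{"type":"array"},"newtons":{"type":"number"}},"required":["plan"]}

```bash
mkdir -p pics; ls; python3 - <<'E'
from rig import bot, imaging
import cv2,numpy as np
for n in ("scene","top"):
    cv2.imwrite(f"pics/{n}0.png",imaging.snapshot(n))
    c=imaging.get_calibration(n);print(n,c)
print(bot.get_obs())
E
```

```text
pics
scene {'fx': 550.9690079364499, 'fy': 550.9690079364499, 'cx': 322.4750409727619, 'cy': 246.36981709688314, 'R': array([[-0.02276762,  0.99972525,  0.00557336],
       [ 0.83562552,  0.02209024, -0.54885519],
       [-0.54882751, -0.00783888, -0.83589887]]), 't': array([  52.7171588 , -437.40086164, 1233.0342344 ])}
top {'fx': 484.0129104301219, 'fy': 484.0129104301219, 'cx': 321.1982084031686, 'cy': 233.39235770328708, 'R': array([[ 0.01339721, -0.99981463, -0.01382814],
       [-0.99694111, -0.0122912 , -0.07718389],
       [ 0.07699962,  0.01481989, -0.99692097]]), 't': array([-27.6021065 , 543.0857455 , 769.26367581])}
{'t': 0.1, 'joint_positions': array([-81.78735892,  24.44452573,   4.23214743,  92.047555  ,
        -1.95442341,  63.6423209 ,  -3.84603369]), 'qvel': array([-0.03480806, -0.11453372, -0.05655766, -0.06303124, -0.06461098,
        0.02377939, -0.01020194]), 'joint_torque': array([ 9.36363882e-03, -9.37469387e+01,  3.67575668e+00, -4.55045915e+01,
       -4.90213616e-02,  1.65593333e-02,  1.16913552e-04]), 'position': array([194.77222936, 645.89287635, 204.87178463]), 'tool_rot': array([[-9.57407510e-01,  2.88740019e-01, -2.47203841e-04],
       [ 2.88740117e-01,  9.57406928e-01, -1.05769923e-03],
       [-6.87254253e-05, -1.08402685e-03, -9.99999410e-01]]), 'force': array([-0.26835795,  0.07704505,  0.16981005]), 'ft_torque': array([ 0.03007992,  0.02200198, -0.00900968]), 'grip_force': 0.0, 'grip_width': 93.88925258450745}
```

View pics/scene0.png

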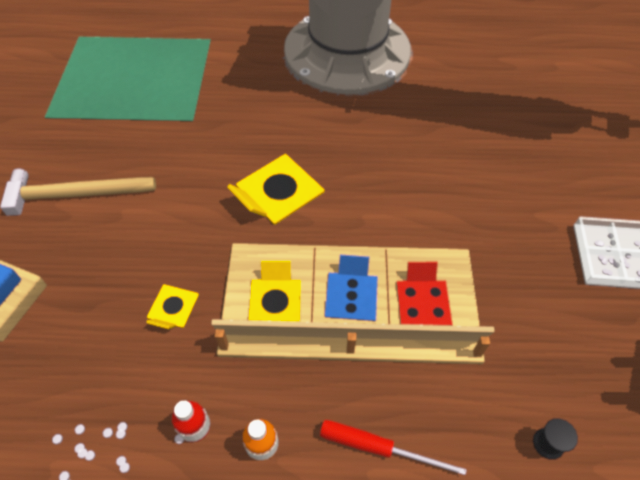

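View pics/top0.png

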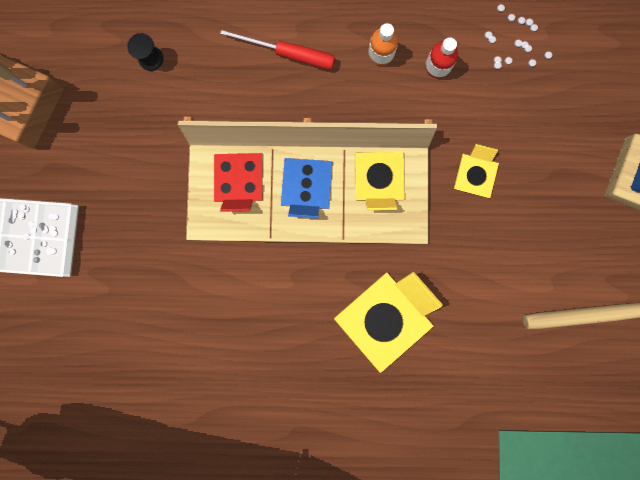

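Yellow candidates in the top picture: the plate on the rest (380,178), a bigger one on the table (384,322) and a smaller one on the table (477,175). In the scene picture they are at (275,300), (280,187) and (174,305). I expect the one on the rest, so I'm measuring sizes and taking a close crop.

```bash
cat > h.py <<'E'
import numpy as np, cv2
from rig import bot, imaging
def ray(cal,px,z):
    px=np.atleast_2d(px).astype(float)
    d=np.c_[(px[:,0]-cal['cx'])/cal['fx'],(px[:,1]-cal['cy'])/cal['fy'],np.ones(len(px))]@cal['R']
    C=-cal['R'].T@cal['t']
    return C+d*((z-C[2])/d[:,2])[:,None]
def proj(cal,X):
    c=np.atleast_2d(X)@cal['R'].T+cal['t']
    return np.c_[c[:,0]/c[:,2]*cal['fx']+cal['cx'],c[:,1]/c[:,2]*cal['fy']+cal['cy']]
E
python3 - <<'E'
from h import *
np.set_printoptions(precision=1,suppress=True)
for n in ("top","scene"):
    im=cv2.imread(f"pics/{n}0.png");cal=imaging.get_calibration(n)
    hsv=cv2.cvtColor(im,cv2.COLOR_BGR2HSV)
    for col,lo,hi in (("bright",(25,150,225),(33,255,255)),("allyel",(22,200,120),(33,255,255)),("board",(12,60,130),(30,170,255))):
        m=cv2.inRange(hsv,lo,hi)
        for c in cv2.findContours(m,cv2.RETR_EXTERNAL,cv2.CHAIN_APPROX_NONE)[0]:
            if cv2.contourArea(c)<600: continue
            r=cv2.boxPoints(cv2.minAreaRect(c)); ap=cv2.approxPolyDP(c,4,True)[:,0]
            w=ray(cal,r,12 if col=="board" else 17)[:,:2]
            print(n,col,cv2.contourArea(c),ap.tolist());print("  ",w.tolist() and np.round(w,0).tolist(),np.linalg.norm(w[1]-w[0]),np.linalg.norm(w[2]-w[1]))
    if n=="top": cv2.imwrite("pics/crop1.png",cv2.resize(im[110:260,330:530],None,fx=4,fy=4,interpolation=cv2.INTER_CUBIC))
E
```

```text
top bright 5526.5 [[412, 273], [396, 284], [386, 273], [335, 318], [380, 371], [432, 326], [412, 303], [431, 302], [435, 306], [430, 310], [440, 306]]
   [[406.0, -42.0], [502.0, -151.0], [416.0, -227.0], [322.0, -118.0]] 145.35620462764413 114.39441307498798
top bright 1224.0 [[463, 154], [455, 188], [489, 197], [497, 163]]
   [[620.0, -238.0], [678.0, -253.0], [664.0, -311.0], [606.0, -296.0]] 59.81236196864662 59.602283143507385
top bright 2125.0 [[355, 153], [356, 199], [403, 198], [402, 152]]
   [[680.0, -75.0], [681.0, -154.0], [602.0, -154.0], [601.0, -75.0]] 79.5088914016756 78.59102083914381
top board 1659.0 [[639, 303], [524, 315], [523, 321], [530, 329], [635, 318]]
   [[416.0, -348.0], [438.0, -536.0], [413.0, -538.0], [391.0, -350.0]] 189.2528748149506 25.105858112875534
top board 4966.0 [[387, 272], [333, 318], [379, 372], [432, 326]]
   [[406.0, -39.0], [484.0, -128.0], [396.0, -206.0], [319.0, -118.0]] 118.41061990135124 117.62218980764544
top board 1235.5 [[475, 143], [469, 154], [462, 153], [454, 185], [489, 197], [498, 162], [467, 155], [475, 144], [497, 148]]
   [
[... 2098 characters left out ...]
 328]]
   [[731.0, -199.0], [687.0, -204.0], [690.0, 213.0], [734.0, 205.0]] 44.50318312575968 416.6373733243406
scene board 1633.5 [[0, 259], [21, 278], [0, 305], [3, 341], [46, 284], [38, 274]]
   [[717.0, -525.0], [572.0, -575.0], [570.0, -499.0], [715.0, -455.0]] 153.40978074535266 76.04406621427857
scene board 20941.0 [[210, 322], [492, 333], [495, 329], [480, 324], [468, 248], [232, 242], [222, 316]]
   [[682.0, -211.0], [525.0, -228.0], [528.0, 255.0], [685.0, 227.0]] 158.3601462269773 482.9057318630207
scene board 1669.0 [[152, 176], [30, 184], [22, 186], [20, 194], [155, 189]]
   [[410.0, -595.0], [382.0, -352.0], [416.0, -344.0], [442.0, -583.0]] 244.94413035719296 34.3941909821662
```

View pics/crop1.png

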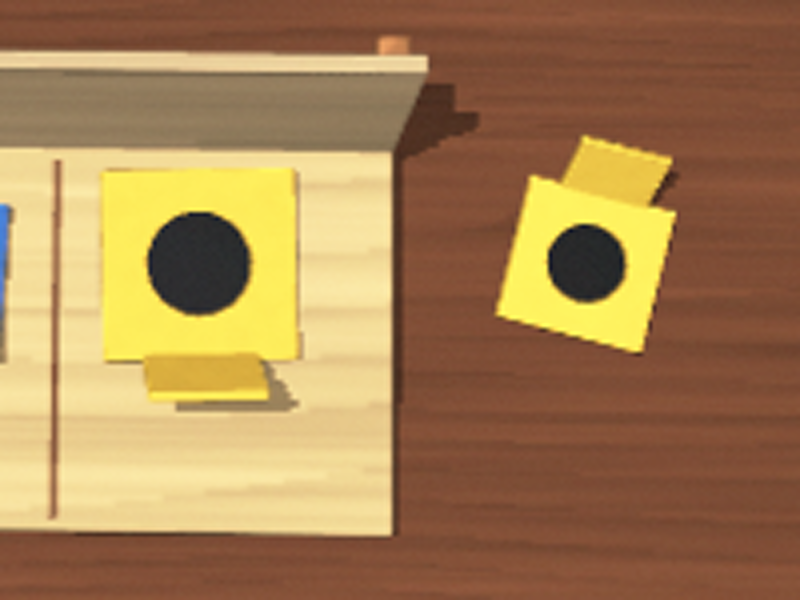

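The crop shows the yellow plate on the rest, which measures about 79 x 79 mm. The other two are about 118 mm and 60 mm, so this is the one. Its far edge is at about row 152 in the full image, and the fence foot is at about row 147. Next I measure the geometry of the rest.

```bash
python3 - <<'E'
from h import *
np.set_printoptions(precision=1,suppress=True)
top=cv2.imread("pics/top0.png");c=imaging.get_calibration("top");s=imaging.get_calibration("scene")
g=cv2.cvtColor(top,cv2.COLOR_BGR2GRAY).astype(int)
# row profiles: fence foot and board front edge right of the plate / left of it
for u in (195,205,340,346,410,418,424):
    col=g[:,u]; d=np.diff(cv2.GaussianBlur(col.astype(np.float32)[:,None],(1,3),0)[:,0])
    f=130+np.argmax(d[130:160])+.5; b=225+np.argmin(d[225:255])+.5
    print(u,"foot",ray(c,[u,f],12)[0][:2],"front",ray(c,[u,b],12)[0][:2])
print("plate top corners",ray(c,[[355,152],[403.5,152],[404.5,199.5],[356,200]],17)[:,:2].tolist())
# board front edge in scene
print("scene front",ray(s,[[232,243],[468,249]],12)[:,:2].tolist())
# tab end by two-view: top end corner (underside edge, outer)
def tri(a,b):
    Pm=lambda k:np.diag([1,1,1])@np.array([[k['fx'],0,k['cx']],[0,k['fy'],k['cy']],[0,0,1]])@np.c_[k['R'],k['t']]
    X=cv2.triangulatePoints(Pm(c),Pm(s),np.float64(a).reshape(2,1),np.float64(b).reshape(2,1));return (X[:3]/X[3]).ravel()
print("tab end",tri([367.3,209.5],[289.5,261]),tri([397,209.5],[261.5,261]))
P=np.array([690,0,12])
print("pred tab end px", proj(c,[[579.5,-91,41],[579.5,-139,41]]),proj(s,[[579.5,-91,41],[579.5,-139,41]]))
E
```

```text
195 foot [691.3 193.6] front [531.4 188.2]
205 foot [691.4 176.7] front [531.6 171.6]
340 foot [690.2 -50. ] front [531.1 -51.6]
346 foot [690.3 -60. ] front [529.5 -61.5]
410 foot [ 689.7 -166.8] front [ 529.2 -166.7]
418 foot [ 689.8 -180.1] front [ 529.4 -179.8]
424 foot [ 689.9 -190.1] front [ 529.5 -189.6]
plate top corners [[679.9011584808584, -74.86005257116855], [680.7011418309929, -155.1920148299509], [601.3001312821813, -156.85746306907774], [599.5648041290244, -77.14974102581581]]
scene front [[529.6198397789582, -194.12827808801393], [531.2167650947343, 204.96400443668205]]
tab end [580.9 -93.1  41.2] [ 581.6 -139.    40.6]
pred tab end px [[365.5 210.4]
 [395.6 210.7]] [[290.5 260.3]
 [260.5 259.7]]
```

>>> {"name": "drive_tool", "arguments": {"plan": [[0.5,-4,0,-5,50],[1,-8,0,-10,16],[1.4,-12,0,-16,16],[1.4,-16,0,-17,16],[1.4,-20,0,-17,16]], "newtons": 10}}

```text
t: 0.52
position: [123.0, 456.7, 204.9]
tool_rot: [[-1.0, -0.006, -0.0], [-0.006, 1.0, -0.001], [0.0, -0.001, -1.0]]
force: [-0.2, 0.6, 0.3]
grip_width: 63.8
grip_force: 0.0
```

>>> {"name": "drive_tool", "arguments": {"plan": [[-4,0,0,0,16],[-8,0,0,0,16],[-12,0,0,0,16],[-15,-2,0,0,16],[-18,-5,0,0,16]]}}

```text
t: 0.93
position: [304.8, 410.5, 205.2]
tool_rot: [[-1.0, -0.005, 0.0], [-0.005, 1.0, 0.0], [-0.0, 0.0, -1.0]]
force: [0.4, 0.5, 0.1]
grip_width: 30.6
grip_force: 0.0
```

>>> {"name": "drive_tool", "arguments": {"plan": [[-3,-3,0,0,16],[-6,-6,0,0,16],[-9,-9,0,0,16],[-12,-12,0,0,16],[-15,-15,0,0,16]]}}

```text
t: 1.35
position: [452.2, 261.5, 205.5]
tool_rot: [[-1.0, -0.004, -0.0], [-0.004, 1.0, 0.0], [0.0, 0.0, -1.0]]
force: [-0.1, 1.1, 0.2]
grip_width: 14.9
grip_force: 0.0
```

>>> {"name": "drive_tool", "arguments": {"plan": [[-1.5,-4,0,0,16],[-3,-8,0,0,16],[-5,-12,0,0,16],[-6,-16,0,0,16],[-7,-20,0,0,16]]}}

```text
t: 1.77
position: [521.2, 65.6, 205.4]
tool_rot: [[-1.0, -0.004, -0.0], [-0.004, 1.0, -0.0], [0.0, -0.0, -1.0]]
force: [0.8, 0.7, 0.3]
grip_width: 15.0
grip_force: 0.0
```

>>> {"name": "drive_tool", "arguments": {"plan": [[-1,-4,0,0,16],[-2,-8,0,0,16],[-3,-12,0,0,16],[-3.4,-16,0,0,16],[-3.4,-17.8,0,0,16]]}}

```text
t: 2.18
position: [555.5, -115.7, 205.5]
tool_rot: [[-1.0, 0.0, 0.0], [0.0, 1.0, -0.002], [-0.0, -0.002, -1.0]]
force: [-0.4, -0.2, 0.3]
grip_width: 15.1
grip_force: 0.0
```

>>> {"name": "drive_tool", "arguments": {"plan": [[0,0,4,0,16],[0,0,8,0,16],[0,0,12,0,16],[0,0,15,0,16],[0,0,15,0,16]]}}

```text
t: 2.6
position: [552.0, -109.8, 50.2]
tool_rot: [[-1.0, -0.004, -0.008], [-0.004, 1.0, -0.0], [0.008, -0.0, -1.0]]
force: [-1.9, -0.6, -0.9]
grip_width: 14.9
grip_force: 0.0
```

```bash
python3 - <<'E'
from h import *
o=bot.get_obs();print(o['t'],o['position'],o['force'],o['grip_width'])
im=imaging.snapshot("scene");cv2.imwrite("pics/s1.png",cv2.resize(im[190:350,180:380],None,fx=3.5,fy=3.5))
E
```

```text
2.6 [ 551.97411342 -109.78894495   50.22618278] [-1.93169117 -0.56012896 -0.87249584] 14.880119335444808
```

View pics/s1.png

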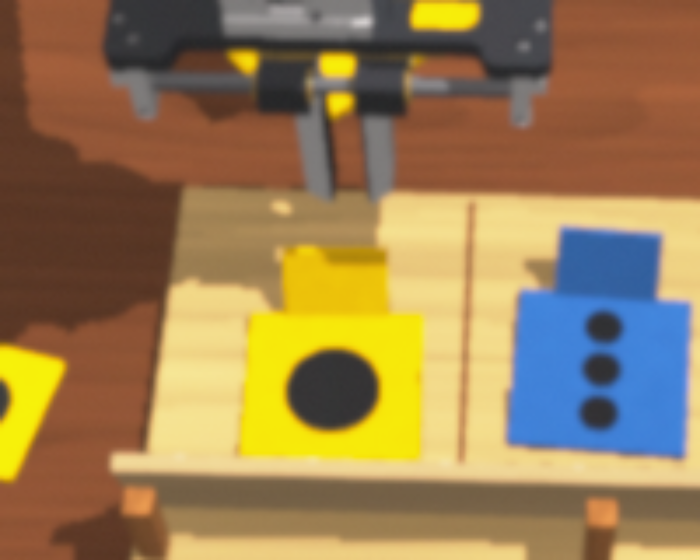

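The picture shows both fingertips behind the tab, at crop (318,195) and (380,195). They sit slightly towards blue, so I lower and recentre.

>>> {"name": "drive_tool", "arguments": {"plan": [[0,-0.3,1,0,16],[0,-0.6,2,0,16],[0,-0.6,2.3,0,16],[0,-0.6,2.3,0,16],[0,-0.6,2.3,0,16]]}}

```text
t: 3.07
position: [556.0, -116.4, 33.1]
tool_rot: [[-1.0, -0.004, 0.001], [-0.004, 1.0, 0.0], [-0.001, 0.0, -1.0]]
force: [0.5, 0.4, 0.8]
grip_width: 14.6
grip_force: 0.0
```

>>> {"name": "drive_tool", "arguments": {"plan": [[-0.3,0,0.5,0,16],[-0.8,0,0.5,0,16],[-1.2,0,0.5,0,16],[-1.5,0,0.5,0,16],[-1.7,0,0.5,0,16]]}}

```text
t: 3.48
position: [573.1, -116.1, 27.5]
tool_rot: [[-1.0, -0.004, -0.0], [-0.004, 1.0, -0.0], [0.0, -0.0, -1.0]]
force: [-1.1, 1.1, 0.4]
grip_width: 15.2
grip_force: 0.9
```

>>> {"name": "drive_tool", "arguments": {"plan": [[-0.1,0,0,0,16],[-0.2,0,0,0,16],[-0.3,0,0,0,16],[-0.4,0,0,0,16],[-0.5,0,0,0,16]]}}

```text
t: 3.9
position: [577.7, -116.2, 27.5]
tool_rot: [[-1.0, -0.004, -0.0], [-0.004, 1.0, -0.0], [0.0, -0.0, -1.0]]
force: [-1.6, 0.2, 0.9]
grip_width: 15.2
grip_force: 0.8
```

>>> {"name": "drive_tool", "arguments": {"plan": [[-0.1,0,0,0,16],[-0.2,0,0,0,16],[-0.3,0,0,0,16],[-0.4,0,0,0,16],[-0.4,0,0,0,16]]}}

```text
t: 4.32
position: [579.8, -116.2, 27.2]
tool_rot: [[-1.0, -0.004, -0.004], [-0.004, 1.0, 0.001], [0.004, 0.001, -1.0]]
force: [-11.1, 1.8, 8.2]
grip_width: 15.1
grip_force: 5.8
```

>>> {"name": "drive_tool", "arguments": {"plan": [[0,0,-0.2,0,16],[0,0,-0.4,0,16],[-0.05,0,-0.6,0,16],[-0.1,0,-0.7,0,16],[-0.15,0,-0.8,0,16]]}}

```text
t: 4.73
position: [582.4, -116.0, 35.4]
tool_rot: [[-1.0, -0.004, -0.002], [-0.004, 1.0, 0.0], [0.002, 0.0, -1.0]]
force: [-7.8, 1.4, 2.0]
grip_width: 15.1
grip_force: 3.5
```

```bash
python3 - <<'E'
from h import *
im=imaging.snapshot("scene");im2=imaging.snapshot("wrist")
a=cv2.resize(im[210:350,200:360],None,fx=3,fy=3)
cv2.imwrite("pics/s2.png",np.hstack([a,cv2.resize(im2,(320,420))]))
E
```

```text
(no output)
```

View pics/s2.png

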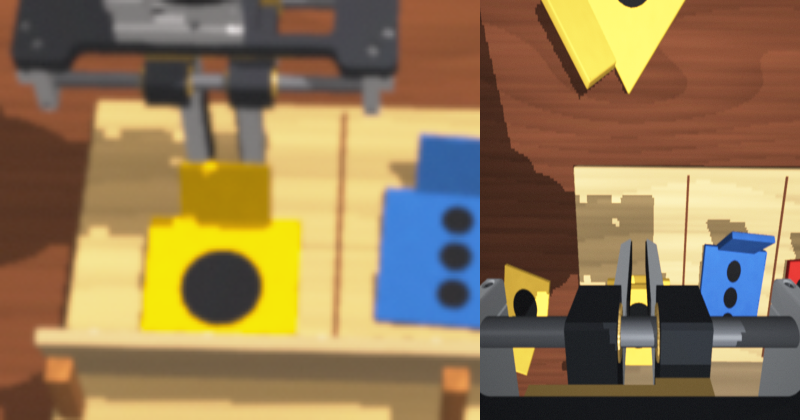

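```bash
cat >> h.py <<'E'
def theta():
    c=imaging.get_calibration("scene");im=imaging.snapshot("scene")
    m=cv2.inRange(cv2.cvtColor(im,cv2.COLOR_BGR2HSV),(20,180,90),(34,255,255))
    m[:225]=0;m[:,:225]=0;m[:,320:]=0
    k,l,st,_=cv2.connectedComponentsWithStats(m);i=1+np.argmax(st[1:,4]);ys,xs=np.where(l==i)
    print("box",xs.min(),xs.max(),ys.min(),ys.max())
    th=np.arange(0,105);f=np.radians(16+th)
    r=proj(c,np.c_[690-105.1*np.cos(f),-115+0*f,12+105.1*np.sin(f)])[:,1]
    f2=np.radians(th);r2=proj(c,np.c_[690-80*np.cos(f2),-115+0*f,12+80*np.sin(f2)])[:,1]
    print("rows tabend/bend by theta 0,5..",np.round(r[:100:5]),np.round(r2[:100:5]))
    return im
E
python3 - <<'E'
from h import *
theta(); o=bot.get_obs(); print(o['position'],o['force'])
E
```

```text
box 247 299 263 320
rows tabend/bend by theta 0,5.. [265. 264. 263. 263. 263. 264. 265. 267. 269. 272. 275. 279. 284. 289.
 294. 300. 306. 313. 319. 326.] [286. 284. 282. 281. 280. 279. 279. 279. 280. 281. 282. 284. 286. 289.
 292. 295. 299. 303. 307. 312.]
[ 582.41773697 -115.99335993   35.35596541] [-7.71742184  2.37151641  1.47534153]
```

>>> {"name": "drive_tool", "arguments": {"plan": [[-0.15,0,-0.3,0,16],[-0.35,0,-0.6,0,16],[-0.5,0,-0.9,0,16],[-0.7,0,-1.2,0,16],[-0.9,0,-1.5,0,16]]}}

```text
t: 5.3
position: [589.6, -115.7, 50.0]
tool_rot: [[-1.0, -0.004, -0.005], [-0.004, 1.0, 0.001], [0.005, 0.001, -1.0]]
force: [-17.6, 3.3, 8.7]
grip_width: 15.2
grip_force: 9.1
```

```bash
python3 - <<'E'
from h import *
im=theta(); o=bot.get_obs(); print(o['position'],o['force'])
cv2.imwrite("pics/s3.png",cv2.resize(im[210:350,200:360],None,fx=3,fy=3))
E
```

```text
box 246 299 262 320
rows tabend/bend by theta 0,5.. [265. 264. 263. 263. 263. 264. 265. 267. 269. 272. 275. 279. 284. 289.
 294. 300. 306. 313. 319. 326.] [286. 284. 282. 281. 280. 279. 279. 279. 280. 281. 282. 284. 286. 289.
 292. 295. 299. 303. 307. 312.]
[ 589.90884452 -115.73599847   50.53066209] [-18.9004972    4.89383795  10.20107219]
```

View pics/s3.png

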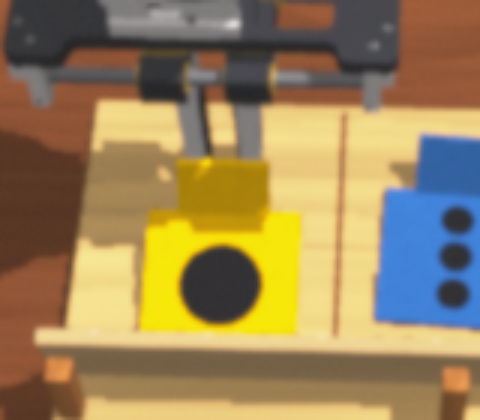

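>>> {"name": "drive_tool", "arguments": {"plan": [[0,0,-0.4,0,16],[-0.25,0,-0.8,0,16],[-0.5,0,-1.1,0,16],[-0.7,0,-1.4,0,16],[-0.9,0,-1.6,0,16]]}}

```text
t: 5.77
position: [600.4, -116.0, 66.9]
tool_rot: [[-1.0, -0.004, -0.002], [-0.004, 1.0, 0.001], [0.002, 0.001, -1.0]]
force: [-14.4, 1.7, 10.3]
grip_width: 14.9
grip_force: 7.0
```

>>> {"name": "drive_tool", "arguments": {"plan": [[-0.1,0,-0.3,0,16],[-0.35,0,-0.6,0,16],[-0.6,0,-0.9,0,16],[-0.9,0,-1.15,0,16],[-1.2,0,-1.35,0,16]]}}

```text
t: 6.18
position: [613.7, -116.2, 80.5]
tool_rot: [[-1.0, -0.004, 0.0], [-0.004, 1.0, -0.0], [-0.0, -0.0, -1.0]]
force: [-4.0, 1.1, 3.0]
grip_width: 15.0
grip_force: 2.2
```

>>> {"name": "drive_tool", "arguments": {"plan": [[-0.3,0,-0.2,0,16],[-0.6,0,-0.45,0,16],[-0.9,0,-0.65,0,16],[-1.1,0,-0.8,0,16],[-1.35,0,-1.0,0,16]]}}

```text
t: 6.6
position: [626.8, -116.2, 90.2]
tool_rot: [[-1.0, -0.004, -0.0], [-0.004, 1.0, -0.0], [0.0, -0.0, -1.0]]
force: [-3.3, 0.7, 3.6]
grip_width: 15.2
grip_force: 1.9
```

>>> {"name": "drive_tool", "arguments": {"plan": [[-0.3,0,-0.1,0,16],[-0.6,0,-0.25,0,16],[-0.9,0,-0.4,0,16],[-1.1,0,-0.5,0,16],[-1.35,0,-0.6,0,16]]}}

```text
t: 7.02
position: [640.6, -116.2, 96.5]
tool_rot: [[-1.0, -0.004, 0.0], [-0.004, 1.0, -0.0], [-0.0, -0.0, -1.0]]
force: [-4.0, 1.0, 7.7]
grip_width: 15.4
grip_force: 3.5
```

```bash
python3 - <<'E'
from h import *
im=theta(); o=bot.get_obs(); print(o['position'],o['force'])
cv2.imwrite("pics/s4.png",cv2.resize(im[190:370,180:380],None,fx=3,fy=3))
E
```

```text
box 244 297 279 320
rows tabend/bend by theta 0,5.. [265. 264. 263. 263. 263. 264. 265. 267. 269. 272. 275. 279. 284. 289.
 294. 300. 306. 313. 319. 326.] [286. 284. 282. 281. 280. 279. 279. 279. 280. 281. 282. 284. 286. 289.
 292. 295. 299. 303. 307. 312.]
[ 641.25958807 -116.10366013   96.67188787] [-1.75814024  0.12922596  3.50633509]
```

View pics/s4.png

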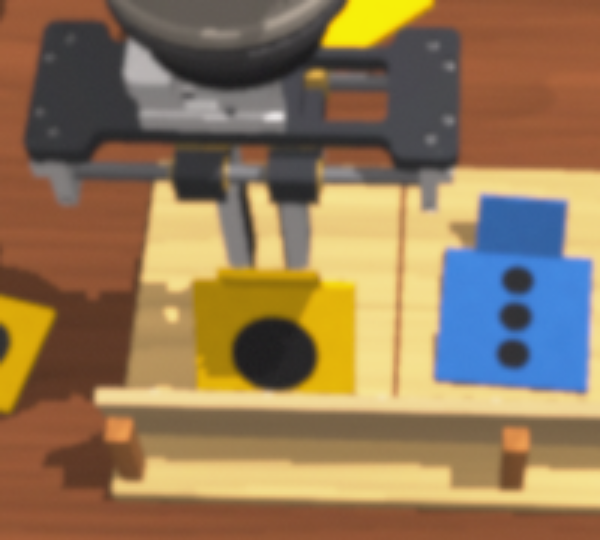

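The plate is at about 55 degrees, with the fingers under its tab at crop (270,270) and its edge at the fence. I continue along the arc.

>>> {"name": "drive_tool", "arguments": {"plan": [[-0.3,0,-0.1,0,16],[-0.6,0,-0.2,0,16],[-0.9,0,-0.3,0,16],[-1.1,0,-0.4,0,16],[-1.4,0,-0.45,0,16]]}}

```text
t: 7.48
position: [654.8, -116.0, 100.9]
tool_rot: [[-1.0, -0.004, 0.001], [-0.004, 1.0, -0.0], [-0.001, -0.0, -1.0]]
force: [-3.0, 0.3, 6.1]
grip_width: 15.1
grip_force: 2.5
```

>>> {"name": "drive_tool", "arguments": {"plan": [[-0.3,0,-0.05,0,16],[-0.6,0,-0.1,0,16],[-0.9,0,-0.15,0,16],[-1.2,0,-0.2,0,16],[-1.5,0,-0.2,0,16]]}}

```text
t: 7.9
position: [669.7, -115.9, 102.6]
tool_rot: [[-1.0, -0.004, 0.0], [-0.004, 1.0, -0.0], [-0.0, -0.0, -1.0]]
force: [0.1, -0.4, 3.9]
grip_width: 15.1
grip_force: 1.4
```

>>> {"name": "drive_tool", "arguments": {"plan": [[-0.3,0,0,0,16],[-0.6,0,0,0,16],[-0.9,0,0,0,16],[-1.2,0,0,0,16],[-1.5,0,0,0,16]]}}

```text
t: 8.32
position: [684.3, -115.7, 102.2]
tool_rot: [[-1.0, -0.004, -0.0], [-0.004, 1.0, 0.0], [0.0, 0.0, -1.0]]
force: [0.3, -0.5, -0.0]
grip_width: 15.1
grip_force: 0.0
```

```bash
python3 - <<'E'
from h import *
im=theta(); o=bot.get_obs(); print(o['position'],o['force'])
cv2.imwrite("pics/s5.png",cv2.resize(im[190:370,180:380],None,fx=3,fy=3))
E
```

```text
box 241 296 303 320
rows tabend/bend by theta 0,5.. [265. 264. 263. 263. 263. 264. 265. 267. 269. 272. 275. 279. 284. 289.
 294. 300. 306. 313. 319. 326.] [286. 284. 282. 281. 280. 279. 279. 279. 280. 281. 282. 284. 286. 289.
 292. 295. 299. 303. 307. 312.]
[ 684.80552911 -115.58482133  102.27175704] [ 0.51628374  0.90950724 -0.04211548]
```

View pics/s5.png

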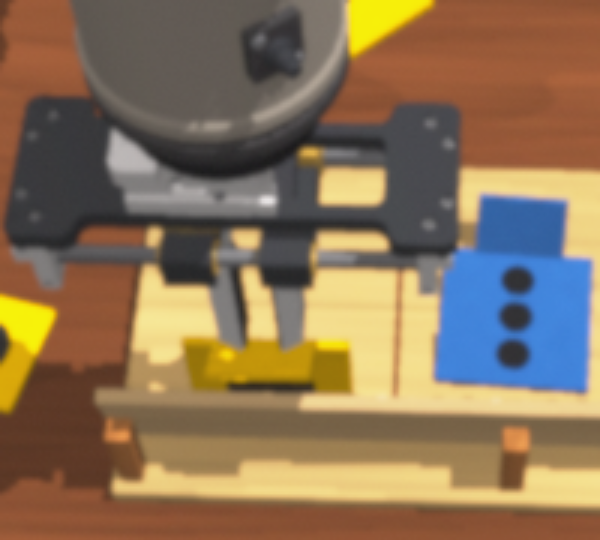

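>>> {"name": "drive_tool", "arguments": {"plan": [[-0.3,0,0.05,0,16],[-0.6,0,0.1,0,16],[-0.9,0,0.2,0,16],[-1.2,0,0.3,0,16],[-1.5,0,0.3,0,16]]}}

```text
t: 8.78
position: [699.3, -115.7, 99.2]
tool_rot: [[-1.0, -0.004, -0.0], [-0.004, 1.0, 0.0], [0.0, 0.0, -1.0]]
force: [-1.1, -0.5, -0.5]
grip_width: 14.9
grip_force: 0.0
```

```bash
python3 - <<'E'
from h import *
im=theta(); o=bot.get_obs(); print(o['position'],o['force'])
E
```

```text
box 240 295 315 335
rows tabend/bend by theta 0,5.. [265. 264. 263. 263. 263. 264. 265. 267. 269. 272. 275. 279. 284. 289.
 294. 300. 306. 313. 319. 326.] [286. 284. 282. 281. 280. 279. 279. 279. 280. 281. 282. 284. 286. 289.
 292. 295. 299. 303. 307. 312.]
[ 699.82489651 -115.59846084   99.25280065] [-0.89225139  0.50589769 -0.85037777]
```

The tab end is now at row 335, over the fence, so the plate has leaned back. I withdraw straight back, then up.

>>> {"name": "drive_tool", "arguments": {"plan": [[0.5,0,0,0,16],[1.5,0,0,0,16],[3,0,0,0,16],[5,0,0,0,16],[7,0,0,0,16]]}}

```text
t: 9.25
position: [627.9, -116.1, 99.3]
tool_rot: [[-1.0, -0.004, -0.0], [-0.004, 1.0, -0.0], [0.0, -0.0, -1.0]]
force: [0.6, 0.0, -0.6]
grip_width: 14.8
grip_force: 0.0
```

>>> {"name": "drive_tool", "arguments": {"plan": [[3,0,-2,0,16],[6,0,-5,0,16],[9,0,-8,0,16],[12,0,-11,0,16],[12,0,-11,0,16]]}}

```text
t: 9.67
position: [506.4, -117.9, 214.1]
tool_rot: [[-1.0, -0.001, 0.005], [-0.001, 1.0, 0.002], [-0.005, 0.002, -1.0]]
force: [1.4, -0.9, 0.6]
grip_width: 15.0
grip_force: 0.0
```

```bash
python3 - <<'E'
from h import *
im=theta(); o=bot.get_obs(); print(o['t'],o['position'],o['force'])
im2=imaging.snapshot("top")
cv2.imwrite("pics/s6.png",np.hstack([cv2.resize(im[200:380,190:500],(400,232)),cv2.resize(im2[90:260,160:450],(400,232))]))
E
```

```text
box 239 295 315 335
rows tabend/bend by theta 0,5.. [265. 264. 263. 263. 263. 264. 265. 267. 269. 272. 275. 279. 284. 289.
 294. 300. 306. 313. 319. 326.] [286. 284. 282. 281. 280. 279. 279. 279. 280. 281. 282. 284. 286. 289.
 292. 295. 299. 303. 307. 312.]
9.7167 [ 508.04224964 -116.92558973  212.63530954] [ 0.95644208 -0.00448496 -0.1786303 ]
```

View pics/s6.png

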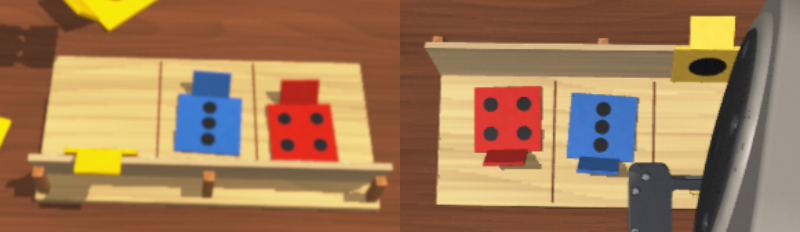

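The yellow plate leans on the fence by itself: its tab hangs over the top at (98,160) in the left half and (710,30) in the right half. Red and blue still lie flat. I let the arm settle, then hand in.

>>> {"name": "drive_tool", "arguments": {"plan": [[0,0,0,0,16],[0,0,0,0,16],[0,0,0,0,16],[0,0,0,0,16],[0,0,0,0,16]]}}

```text
t: 10.18
position: [509.1, -116.5, 208.7]
tool_rot: [[-1.0, -0.004, -0.002], [-0.004, 1.0, -0.001], [0.002, -0.001, -1.0]]
force: [-0.2, -0.7, 0.2]
grip_width: 14.9
grip_force: 0.0
```

```bash
python3 -c "
from rig import bot
print(bot.hand_in())"
```

```text
the job is handed in; nothing more can be done
None
```

The 80 mm yellow plate now stands leaning back on the fence by itself, the red and blue plates still lie flat, and I handed the job in at about 10 s; no verdict came back.

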